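Hold a bare paddle under the magnifier for inspection

TASK

Take the ebony-edged paddle (the bare table tennis blade with the black rim and dark handle) by its handle, draw it up out of its slanted bay in the beech rack, turn it and hold it under the magnifier lamp for inspection: blade centred below the lens, about 12 cm beneath it, with its face square to the lens (either face up). Finish while still holding it there, steady and touching nothing but the gripper. Do not bump the lamp, and leave the other paddle, the roller, the file and the press board where they are.

Things in the scene. Friction and masses are not known exactly. Their poses are not given: they have to be found in the camera images.
- ebony_paddle: the paddle to take: bare pale wood blade with a black rim, 150 mm wide, 157 long, 6 thick, dark brown straight handle; 255 mm over all, 70 to 117 g. Origin: centre of the blade, mid-thickness. Own x runs along the paddle from handle to the blade's free tip, y across the blade, z square to its face. In the rack it lies at about 40 degrees, tip down in the bay, handle up and towards the robot's side
- ebony_paddle_handle (a point): centre of that paddle's handle, 126 mm from the blade's centre along the paddle's own -x; same axes as the paddle. The handle is a straight bar 102 mm long (along x), 29 mm wide (along y), 23 mm thick (along z)
- rack: beech rack fixed on the counter, 372 mm wide (y), 195 deep, 115 high; two bays, 84 mm either side of its middle, either paddle in either. Origin: middle, on the counter; handles lean over its -x side. Each bay is a slot 10 mm wide, 156 across, sloping 40 degrees, holding the last 58 mm of the blade between side cheeks. To clear it, draw the paddle 80 mm or more along its own length, handle first
- lamp: swing arm magnifier lamp fixed on the counter. Origin: on the counter, about below the lens (yaw only). Its cast pivot stands 200 mm from the origin along own +x; from there two arms bow out to the side, to an elbow 250 mm along own +y and 270 mm high, and back to a knuckle at the lens ring's +x edge; top 450 mm high. Its own -x side is open, towards the robot
- lens (a point): centre of the round magnifier lens, 335 to 370 mm above the counter. The lens, 138 mm across, sits in a white lamp ring 208 mm across and 34 mm thick (17 mm above and below this point). Own z is the lens axis, pointing up out of its upper side; the lens is tipped 0 to 15 degrees, lower on the lamp's own -x side. The blade's centre belongs 120 mm along own -z
- plain_paddle: bystander: paddle of the same shape and size, pale all over with a thin blue stripe on its handle, in the other bay; origin and axes as for the ebony-edged one
- press_board: bystander: translucent polycarbonate press board lying on the counter under the lens, 150 by 170 by 8 mm. Origin: centre of its underside
- edge_file: bystander: brass edge rounding file with a wooden handle lying on the counter on the robot's side of the lens, 233 mm long, 24 mm wide, 21 mm high. Origin: on the counter, 9 mm from its middle towards the handle; x points along it to the brass end
- roller: bystander: red plastic pressing roller lying on the counter in front of the rack, 168 mm long, 104 mm wide, 36 mm high. Origin: on the counter below the roller's middle; handle to its own -x

How it is judged (in metres and radians):
On the way:
1. the ebony-edged paddle is drawn out of its bay and held clear of the rack (distance of ebony_paddle from where it was at the start of the episode above 0.07 m and contact force between ebony_paddle and rack below 0.1 N and contact force between ebony_paddle and the fingers above 1 N), for 0.2 s.
At the end, for the whole second after the job is handed in: The ebony-edged paddle is held still by its handle in the gripper, its blade's centre 8 to 16 cm below the lens and within 35 mm of its axis each way, face square to that axis within 11 degrees (either face up), over 12 cm above the counter, touching neither rack, lamp nor the other paddle (x of ebony_paddle in the frame of lens between -0.035 and 0.035 m and y of ebony_paddle in the frame of lens between -0.035 and 0.035 m and z of ebony_paddle in the frame of lens between -0.16 and -0.08 m and angle between the z axis of ebony_paddle and the z axis of lens, either way round below 0.19 rad and height (world z) of ebony_paddle above 0.12 m and contact force between ebony_paddle and the fingers above 1 N and contact force between ebony_paddle and rack below 0.1 N and contact force between ebony_paddle and lamp below 0.1 N and linear speed of ebony_paddle below 0.03 m/s and angular speed of ebony_paddle below 0.2 rad/s and contact force between ebony_paddle and plain_paddle below 0.1 N and distance between the grasp point and ebony_paddle_handle below 0.065 m); the arm keeps its last pose, push and grip.
It fails at once if the lamp is bumped (more than 4 N) (contact force between lamp and anything else above 4 N).
It fails at once if the plain paddle is moved by more than 30 mm (distance of plain_paddle from where it was at the start of the episode above 0.03 m).
It fails at once if the press board is moved by more than 30 mm (distance of press_board from where it was at the start of the episode above 0.03 m).
It fails at once if the file is moved by more than 30 mm (distance of edge_file from where it was at the start of the episode above 0.03 m).
It fails at once if the roller is moved by more than 30 mm (distance of roller from where it was at the start of the episode above 0.03 m).
It also fails if it takes over 48 s, if anything falls off the work surface, if the arm or the gripper's body presses on something with over 40 N, if the wrist force passes 120 N, or if a joint passes its speed limit or range.

ROBOT

A 6-joint arm with a two-finger parallel gripper is mounted at the origin on the work surface. World frame = base frame: x ahead of the robot, y to its left, z up, the work surface at z = 0. Lengths are in m, angles in degrees, forces in N, time in s.
With the tool pointing down it reaches from about 0.4 to 0.925 m from the base axis. Payload 3.4 kg.
Tool frame: the origin (TCP) lies midway between the tips of the shut fingers; the grasp point (between the pads) lies 19 mm behind it; z points along the fingers, y is the line along which they close (so a half turn about z gives the same grasp; the last joint's range is limited). The gripper opens to 85 mm and grips with 20 to 120 N. Pads are 22 mm wide; open, the fingers measure 114 mm over their backs; the gripper's body (76 mm by 85 mm) begins 54 mm behind the grasp point. The pads swing forward as they close: fully open they stand 13 mm farther back than shut.
Start: joints at [62.309, 17.578, 86.31, -0, 76.112, -4.211], TCP at [0.229, 0.527, 0.231] pointing down, gripper open.
Joint ranges: [-179.03, 179.03], [-60, 130.46], [8.19, 133.38], [-81.62, 261.62], [5.75, 156.47], [-153.77, 153.77]. Speed limits (degrees/s): [147.25, 147.25, 180, 180, 180, 180].

INTERFACE

Orientations are given as [roll, pitch, yaw] about the fixed x, y, z axes, in that order (R = Rz(yaw) Ry(pitch) Rx(roll)).
In Python, from workcell import arm gives the robot as it stands. The module is installed in compiled form; this text tells all that it offers.
- The arm moves only by the tool send_rows, never from a script. Its argument "targets" is a list of rows, each an object of numbers: "grip": the closure in counts, from 0 (fully open) to 255 (shut); "x", "y", "z": the shift along the tool's x, y, z in cm; "spin": the turn about the tool's z in units of 8 degrees (1.0 is 8 degrees). In form: [{"grip": .., "x": .., "y": .., "z": .., "spin": ..}, ...]. A call has 1 to 5 rows; each row is the pose to reach, as a shift and turn from the pose commanded when the call began, along the tool's axes at that moment; what a row does not reach only later rows make up. A row lasts 1/10 s, in which the tool goes at most 50 mm and 8.59 degrees, less where a joint would pass 70% of its speed; a pose out of reach is approached as far as the arm can. A call with a gripper value outside its range is refused whole. The fingers move at their own pace and stop on an object; "squeeze" is the grip in N (left out, the last holds). Time passes only in rows, so rows that repeat a pose let the fingers close. It gives the time, the measured TCP pose, the force, the opening and the grip force at its end, in the units of the state.
- arm.get_state(): the state, without advancing time (a new reading comes with each control period).
- arm.snapshot(name): name is "scene" or "top" or "wrist"; returns the picture (480x640x3 uint8, red, green, blue); there is no depth.
- arm.calibration(name): a dict with "camera_matrix" (3x3 intrinsics, pixels), "world_to_cam" (4x4, takes a point from world to camera coordinates). Camera axes: x right, y up, looking along -z (the intrinsics and any distortion apply to the point x, -y, -z); pixel columns grow to the right and rows downward; lengths in m; the calibration is good to about 2 mm. A picture is of the moment at which its call begins: read the wrist's pose just before it. calibration takes no time and is no camera call; for the wrist camera it gives the pose at the moment of the call.
- arm.close_job(): hands the job in; it is judged then, once.
The state is a dict: "t": time; "q": joint angles; "joint_vel": joint speeds; "joint_torque": joint torques, N m; "eef_pos": TCP position; "tcp_rot": TCP orientation; "wrist_force": force on the tool from outside, world axes, zero at the start; "ft_torque": the same for the moment, N m; "gripper_width": opening from 0.0 (shut) to 1.0 (fully open); "grip_force": force on a finger pad.
Only numpy, scipy, OpenCV 4.12 (cv2) and the standard library are available. Lean on these libraries where they do the work, as an engineer would, in place of code of your own. Each camera call takes 0.05 s, during which the arm holds its last target. There are 200 camera calls.

## Working session

There is one attempt and no reset: what is moved stays moved. The work goes in short steps, Python scripts to look and compute and a tool call to move; the robot and the scene stay as the last step left them, time stands still between calls to the robot, and variables do not carry over. Pictures are saved under pics/ and viewed, at most 13 in all, crops included, and the job is handed in when it is done.

Besides the shell and the picture viewer there is one more tool, called after "Call:" in YAML: its name, and indented under it one key for each argument. send_rows: Moves the arm, as the interface text tells. Its arguments: {"type":"object","properties":{"targets":{"type":"array","items":{"type":"object","properties":{"grip":{"type":"number"},"x":{"type":"number"},"y":{"type":"number"},"z":{"type":"number"},"spin":{"type":"number"}}}},"squeeze":{"type":"number"}},"required":["targets"]}

```bash
mkdir -p pics; ls
python3 - <<'E'
from workcell import arm
import cv2,numpy as np
np.set_printoptions(precision=4,suppress=True)
for n in("scene","top"):
    im=arm.snapshot(n); cv2.imwrite(f"pics/{n}0.png",im[...,::-1])
    c=arm.calibration(n);print(n,c)
print(arm.get_state())
print(arm.calibration("wrist"))
E
```

```text
pics
scene {'camera_matrix': array([[609.13  ,   0.    , 320.0709],
       [  0.    , 609.13  , 243.9869],
       [  0.    ,   0.    ,   1.    ]]), 'world_to_cam': array([[ 0.088 ,  0.9961, -0.0071, -0.0257],
       [-0.7417,  0.0703,  0.667 ,  0.3011],
       [ 0.6649, -0.0534,  0.745 , -1.7691],
       [ 0.    ,  0.    ,  0.    ,  1.    ]])}
top {'camera_matrix': array([[459.8143,   0.    , 317.6407],
       [  0.    , 459.8143, 248.1055],
       [  0.    ,   0.    ,   1.    ]]), 'world_to_cam': array([[-0.0135, -0.999 , -0.0432,  0.0192],
       [ 0.9963, -0.0172,  0.0847, -0.5929],
       [-0.0853, -0.0419,  0.9955, -0.9644],
       [ 0.    ,  0.    ,  0.    ,  1.    ]])}
{'t': 0.1, 'q': array([62.3105, 17.6186, 86.3758, -0.0007, 76.1118, -4.2098]), 'joint_vel': array([-0.119 , -0.0007, -0.3024,  0.0116, -0.0001,  0.0595]), 'joint_torque': array([ -0.0009, -45.8531, -25.2608,  -0.0003,   0.0055,  -0.    ]), 'eef_pos': array([0.2288, 0.5268, 0.2305]), 'tcp_rot': array([-179.894 ,   -0.0072,  156.5205]), 'wrist_force': array([ 1.1175,  0.2872, -0.3916]), 'ft_torque': array([ 0.0032,  0.0213, -0.0513]), 'grip_force': 0.0, 'gripper_width': 1.0002712987505051}
{'camera_matrix': array([[371.7833,   0.    , 320.5405],
       [  0.    , 371.7833, 234.542 ],
       [  0.    ,   0.    ,   1.    ]]), 'world_to_cam': array([[ 0.3974,  0.9176, -0.0014, -0.575 ],
       [-0.8734,  0.3778, -0.3073,  0.0409],
       [-0.2815,  0.1234,  0.9516, -0.3796],
       [ 0.    ,  0.    ,  0.    ,  1.    ]])}
```

View pics/scene0.png

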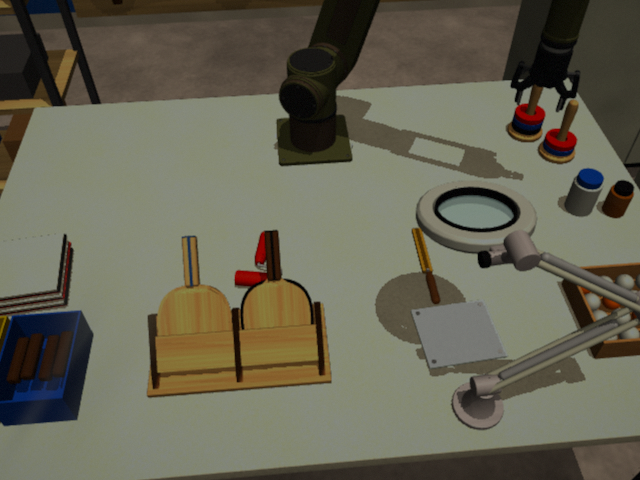

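View pics/top0.png

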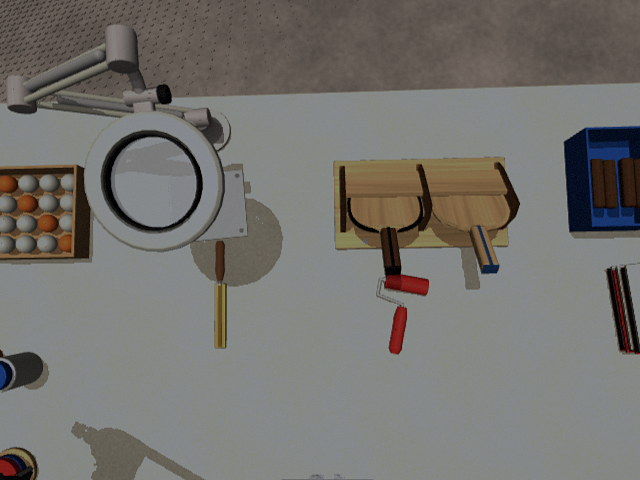

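The scene view shows the ebony paddle's handle at about (273,255), the lens at (476,210) and the plain paddle at (190,260). In the top view, the ebony handle is at about (391,250) and the lens at (152,182). The roller lies just below the ebony handle's end. Next I'll zoom in and measure.

Run:
```python
import cv2,numpy as np
s=cv2.imread("pics/scene0.png");t=cv2.imread("pics/top0.png")
r=lambda im,x,y,w,h:cv2.convertScaleAbs(cv2.resize(im[y:y+h,x:x+w],(400,300),interpolation=cv2.INTER_CUBIC),alpha=1.6)
m=np.vstack([np.hstack([r(s,406,165,140,105),r(t,72,94,200,150)]),np.hstack([r(s,220,220,120,90),r(t,340,180,120,90)])])
cv2.imwrite("pics/m1.png",m)
for n,im,(x,y,w,h) in(("scene",s,(406,165,140,105)),("top",t,(72,94,160,170))):
    g=im[y:y+h,x:x+w].max(2)
    k=(g<45).astype(np.uint8)
    cs,_=cv2.findContours(k,cv2.RETR_CCOMP,cv2.CHAIN_APPROX_NONE)
    for c in cs:
        if len(c)>60:
            e=cv2.fitEllipse(c);print(n,len(c),np.add(e[0],(x,y)).round(1),np.round(e[1],1),round(e[2],1))
```

```text
scene 77 [505.5 255.7] [15.5 27.9] 160.0
scene 191 [476.2 209.3] [42.9 85. ] 95.0
scene 165 [475.3 211.5] [34.1 75.3] 95.2
top 200 [ 81.7 224.4] [ 13.9 107.1] 179.5
top 130 [186.7 183.4] [ 73.  105.3] 179.1
top 286 [151.8 180.6] [ 95.8 102.3] 138.7
top 254 [153.6 181.6] [86.2 92.8] 157.5
top 62 [289.7 163. ] [ 53.8 176.1] 0.0
```

View pics/m1.png

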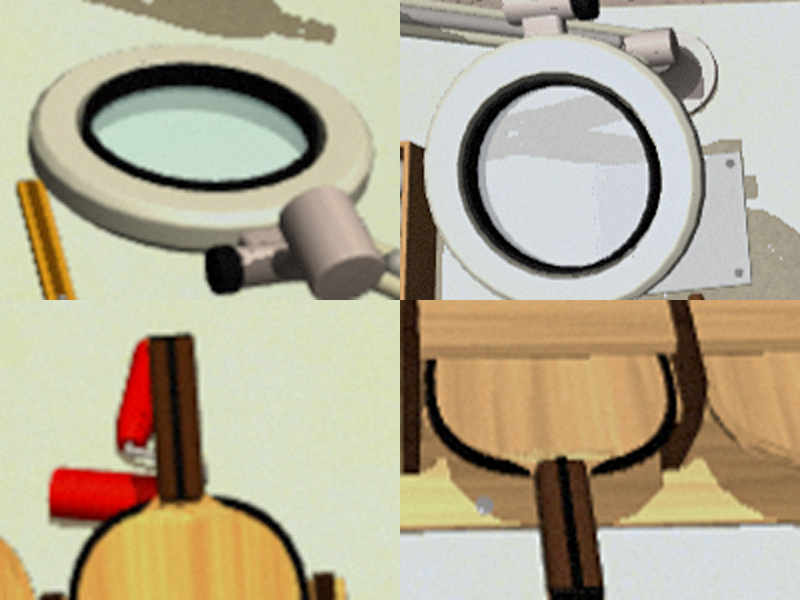

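The montage shows a dark handle with a black centre stripe on its upper face. The stripe ends are at scene (271.3,231.4) and (274.3,280), and top (392.2,265.5) and (388.9,228). The lens bore's black ellipse is clear in both views.

```bash
cat > h.py <<'E'
import cv2,numpy as np
from workcell import arm
np.set_printoptions(precision=4,suppress=True)
C={n:arm.calibration(n) for n in("scene","top")}
def P(c): return c["camera_matrix"]@np.diag([1,-1,-1])@c["world_to_cam"][:3]
def tri(a,b,A="scene",B="top"):
    X=cv2.triangulatePoints(P(C[A]),P(C[B]),np.float64(a).reshape(2,1),np.float64(b).reshape(2,1))
    return X[:3,0]/X[3,0]
def proj(X,c):
    p=P(c)@np.append(X,1); return p[:2]/p[2]
def ray(p,c):
    M=P(c); o=-np.linalg.solve(M[:,:3],M[:,3]); d=np.linalg.solve(M[:,:3],[*p,1]); return o,d/np.linalg.norm(d)
def onz(p,z,c):
    o,d=ray(p,c); return o+d*(z-o[2])/d[2]
E
python3 - <<'E'
from h import *
for s,t in(((271.3,231.4),(392.2,265.5)),((274.3,280),(388.9,228)),((476.2,209.3),(151.8,180.6)),((475.3,211.5),(153.6,181.6))):
    X=tri(s,t);print(X,proj(X,C["scene"])-s,proj(X,C["top"])-t)
# circle from two ellipses through epipolar intersections
s=cv2.imread("pics/scene0.png");t=cv2.imread("pics/top0.png")
def ell(im,b):
    x,y,w,h=b;k=(im[y:y+h,x:x+w].max(2)<45).astype(np.uint8)
    cs,_=cv2.findContours(k,cv2.RETR_EXTERNAL,cv2.CHAIN_APPROX_NONE)
    return cs,x,y
E1=((476.2,209.3),(42.9,85.),95.);E2=((151.8,180.6),(95.8,102.3),138.7)
def pts(e,n=24,f=1):
    a=np.deg2rad(e[2]);u=np.linspace(0,2*np.pi,n,endpoint=False)
    q=np.c_[e[1][0]/2*np.cos(u),e[1][1]/2*np.sin(u)]
    return q@np.array([[np.cos(a),np.sin(a)],[-np.sin(a),np.cos(a)]])+e[0]
S=pts(E1,720);T=pts(E2,48);c0=tri(E1[0],E2[0])
L=[]
for p in T:
    o,d=ray(p,C["top"]);z=c0[2]
    zs=np.linspace(z-.05,z+.05,401);l=np.array([o+d*(w-o[2])/d[2] for w in zs])
    q=np.array([proj(X,C["scene"]) for X in l])
    dd=np.linalg.norm(q[:,None]-S[None],axis=2).min(1)
    i=[j for j in range(1,400) if dd[j]<=dd[j-1] and dd[j]<dd[j+1] and dd[j]<.6]
    L.append(l[i])
pl=(np.array([0,0,1.]),c0)
for it in range(10):
    Q=np.array([min(l,key=lambda X:abs((X-pl[1])@pl[0])) for l in L if len(l)])
    c=Q.mean(0);n=np.linalg.svd(Q-c)[2][2];n*=np.sign(n[2]);pl=(n,c)
print(len(Q),c,n,np.degrees(np.arccos(n[2])),np.abs((Q-c)@n).max(),np.linalg.norm(Q-c,axis=1).round(4))
E
```

```text
[ 0.5453 -0.1232  0.2067] [-1.0681 -0.0755] [-2.1822 -0.1356]
[ 0.6196 -0.125   0.1406] [-1.5531 -0.0982] [-2.9113 -0.1914]
[0.6688 0.2428 0.357 ] [-1.2596  0.4203] [-2.7057 -0.1178]
[0.6686 0.2423 0.3514] [-1.2365  0.4088] [-2.6444 -0.1151]
43 [0.6683 0.2463 0.3593] [-0.2361 -0.0093  0.9717] 13.665813879611095 0.01798260973612421 [0.0653 0.0641 0.0629 0.0616 0.0606 0.0595 0.0749 0.0713 0.0693 0.0681
 0.0676 0.0676 0.0677 0.0681 0.0687 0.0693 0.0701 0.071  0.072  0.073
 0.0741 0.0753 0.0764 0.0776 0.0788 0.0802 0.0819 0.0855 0.0788 0.0791
 0.0791 0.0788 0.0782 0.0775 0.0766 0.0755 0.0743 0.0731 0.0718 0.0705
 0.0692 0.0679 0.0665]
```

Run:
```python
from h import *
def pts(e,n):
    a=np.deg2rad(e[2]);u=np.linspace(0,2*np.pi,n,endpoint=False)
    q=np.c_[e[1][0]/2*np.cos(u),e[1][1]/2*np.sin(u)]
    return q@np.array([[np.cos(a),np.sin(a)],[-np.sin(a),np.cos(a)]])+e[0]
for E1,E2 in((((475,209.7),(42.9,85.),95.),((149.1,180.5),(95.8,102.3),138.7)),(((474.1,211.9),(34.1,75.3),95.2),((151,181.5),(86.2,92.8),157.5))):
    S=pts(E1,1440);T=pts(E2,48);z=tri(E1[0],E2[0])[2];L=[]
    for p in T:
        o,d=ray(p,C["top"]);l=np.array([o+d*(w-o[2])/d[2] for w in np.linspace(z-.06,z+.06,481)])
        q=np.array([proj(X,C["scene"]) for X in l]);dd=np.linalg.norm(q[:,None]-S[None],axis=2).min(1)
        i=[j for j in range(1,480) if dd[j]<=dd[j-1] and dd[j]<dd[j+1] and dd[j]<1]
        L.append(l[i])
    for n0 in (0,7,14):
        n=np.array([-np.sin(np.radians(n0)),0,np.cos(np.radians(n0))]);c=tri(E1[0],E2[0])
        for it in range(10):
            Q=np.array([min(l,key=lambda X:abs((X-c)@n)) for l in L if len(l)])
            r=np.abs((Q-c)@n);Q=Q[r<max(.004,np.median(r)*2)];c=Q.mean(0);n=np.linalg.svd(Q-c)[2][2];n*=np.sign(n[2])
        R=np.linalg.norm(Q-c,axis=1);print(len(Q),c,n,np.degrees(np.arccos(n[2])),np.abs((Q-c)@n).max(),R.min(),R.max())
# lamp base position & arm: base disc centre, press board corners, file ends, roller
for nm,s,z in(("base",(478,404),.01),("fileNear",(418,230),.02),("fileFar",(436,300),.02),("rollerTop",(262,235),.03),("rollerL",(237,278),.03)):
    print(nm,onz(s,z,C["scene"]))
```

```text
48 [0.6677 0.2421 0.3586] [-0.2342 -0.0245  0.9719] 13.618614256611874 0.0032434652210435112 0.07120389034247239 0.07415893088016808
48 [0.6677 0.2421 0.3586] [-0.2342 -0.0245  0.9719] 13.618614256611874 0.0032434652210435112 0.07120389034247239 0.07415893088016808
48 [0.6677 0.2421 0.3586] [-0.2342 -0.0245  0.9719] 13.618614256611874 0.0032434652210435112 0.07120389034247239 0.07415893088016808
47 [0.6676 0.2406 0.3524] [-0.3204  0.0168  0.9471] 18.713473767483077 0.003284902529416676 0.0634310323665961 0.07015275088673945
47 [0.6676 0.2406 0.3524] [-0.3204  0.0168  0.9471] 18.713473767483077 0.003284902529416676 0.0634310323665961 0.07015275088673945
47 [0.6676 0.2406 0.3524] [-0.3204  0.0168  0.9471] 18.713473767483077 0.003284902529416676 0.0634310323665961 0.07015275088673945
base [0.865 0.262 0.01 ]
fileNear [0.3996 0.233  0.02  ]
fileFar [0.6143 0.2312 0.02  ]
rollerTop [ 0.3893 -0.15    0.03  ]
rollerL [ 0.5178 -0.2101  0.03  ]
```

```bash
cat >> h.py <<'E'
from scipy.spatial.transform import Rotation as Ro
def go(pos,yaw,start=None):
    s=arm.get_state(); p,r=s["eef_pos"],s["tcp_rot"]
    R=Ro.from_euler("xyz",r,degrees=True)
    d=R.inv().apply(np.array(pos)-p)*100
    dy=(yaw-r[2]+180)%360-180
    print("t",s["t"],"at",p,r,"-> xyz cm",d.round(2),"spin",round(-dy/8,2))
E
python3 - <<'E'
from h import *
go([.40,.20,.30],178.5); go([.5504,-.1235,.27],178.5)
E
```

```text
t 0.1 at [0.2288 0.5268 0.2305] [-179.894    -0.0072  156.5205] -> xyz cm [-28.72 -23.17  -6.91] spin -2.75
t 0.1 at [0.2288 0.5268 0.2305] [-179.894    -0.0072  156.5205] -> xyz cm [-55.41 -46.84  -3.87] spin -2.75
```

Call:
send_rows:
  targets:
    - {"grip": 0, "x": 0, "y": 0, "z": -4, "spin": 0}
    - {"grip": 0, "x": -3, "y": -2.5, "z": -7, "spin": -0.7}
    - {"grip": 0, "x": -6.5, "y": -5.5, "z": -7, "spin": -1.4}
    - {"grip": 0, "x": -10, "y": -8.5, "z": -7, "spin": -2.1}
    - {"grip": 0, "x": -13.5, "y": -11.4, "z": -7, "spin": -2.75}

```text
t: 0.6
eef_pos: [0.3077, 0.3674, 0.3013]
tcp_rot: [-180.0, 0.0, 178.8]
wrist_force: [0.9, -0.1, -0.8]
gripper_width: 1.004
grip_force: 0.0
```

Run:
```python
from h import *
go([.5504,-.1235,.27],178.5)
```

```text
t 0.6 at [0.3077 0.3674 0.3013] [-179.9846    0.0093  178.8006] -> xyz cm [-25.29 -48.57   3.14] spin 0.04
```

Call:
send_rows:
  targets:
    - {"grip": 0, "x": -1.5, "y": -4, "z": 0, "spin": 0}
    - {"grip": 0, "x": -3.5, "y": -8.5, "z": 0, "spin": 0}
    - {"grip": 0, "x": -5.5, "y": -13, "z": 0, "spin": 0}
    - {"grip": 0, "x": -8, "y": -17.5, "z": 0, "spin": 0}
    - {"grip": 0, "x": -10, "y": -22, "z": 0, "spin": 0}

```text
t: 1.1
eef_pos: [0.402, 0.1454, 0.3012]
tcp_rot: [180.0, 0.0, 178.5]
wrist_force: [0.9, 0.4, 0.1]
gripper_width: 0.996
grip_force: 0.0
```

Call:
send_rows:
  targets:
    - {"grip": 0, "x": -2, "y": -4.5, "z": 0, "spin": 0}
    - {"grip": 0, "x": -4.5, "y": -9, "z": 0, "spin": 0}
    - {"grip": 0, "x": -7, "y": -13.5, "z": 0, "spin": 0}
    - {"grip": 0, "x": -9, "y": -18, "z": 0, "spin": 0}
    - {"grip": 0, "x": -11, "y": -22, "z": 0, "spin": 0}

```text
t: 1.6
eef_pos: [0.5059, -0.0778, 0.3009]
tcp_rot: [180.0, -0.0, 178.5]
wrist_force: [0.5, 1.0, 0.1]
gripper_width: 1.001
grip_force: 0.0
```

Run:
```python
from h import *
go([.5504,-.1235,.27],178.5)
```

```text
t 1.6 at [ 0.5059 -0.0778  0.3009] [179.9911  -0.0389 178.4764] -> xyz cm [-4.57 -4.45  3.09] spin -0.0
```

Call:
send_rows:
  targets:
    - {"grip": 0, "x": -3, "y": -3, "z": 0.5, "spin": 0}
    - {"grip": 0, "x": -4.3, "y": -4.3, "z": 1, "spin": 0}
    - {"grip": 0, "x": -4.3, "y": -4.3, "z": 1, "spin": 0}
    - {"grip": 0, "x": -4.3, "y": -4.3, "z": 1, "spin": 0}

```text
t: 2.0
eef_pos: [0.5467, -0.1189, 0.2904]
tcp_rot: [179.9, -0.2, 178.5]
wrist_force: [-0.9, -0.6, -0.6]
gripper_width: 0.995
grip_force: 0.0
```

Run:
```python
from h import *
c=arm.calibration("wrist"); im=arm.snapshot("wrist"); cv2.imwrite("pics/w1.png",im[...,::-1])
np.save("w1.npy",P(c)); go([.5504,-.1235,.168],178.5)
for X in ([.5453,-.1232,.2067],[.6196,-.125,.1406]): print(proj(np.array(X),c))
```

```text
t 2.05 at [ 0.5465 -0.1184  0.2909] [179.9315  -0.1208 178.563 ] -> xyz cm [-0.43 -0.52 12.28] spin 0.01
[312.4108 240.361 ]
[314.4308 296.8226]
```

View pics/w1.png

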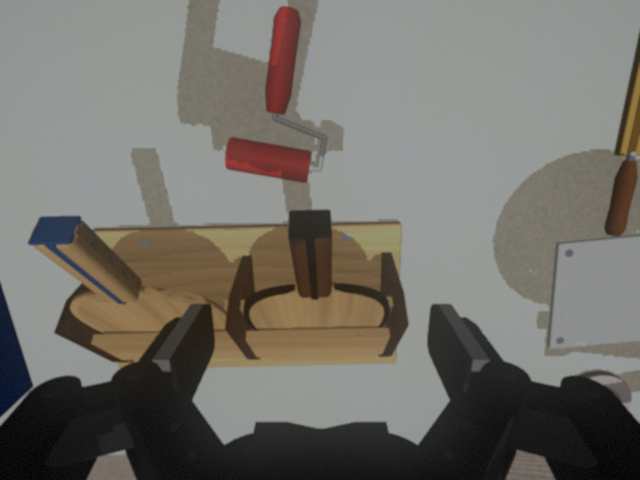

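The wrist view has the handle tail at (310,238) and the handle base at (315,297). Both are within 2 px of my prediction, and the rack's yaw is about 0. I'll descend and grip.

Call:
send_rows:
  targets:
    - {"grip": 0, "x": -0.4, "y": -0.6, "z": 3, "spin": -0.18}
    - {"grip": 0, "x": -0.4, "y": -0.6, "z": 6, "spin": -0.18}
    - {"grip": 0, "x": -0.4, "y": -0.6, "z": 9, "spin": -0.18}
    - {"grip": 0, "x": -0.4, "y": -0.6, "z": 12.5, "spin": -0.18}
    - {"grip": 0, "x": -0.4, "y": -0.6, "z": 12.5, "spin": -0.18}

```text
t: 2.55
eef_pos: [0.5469, -0.1229, 0.1626]
tcp_rot: [179.8, -0.5, -179.9]
wrist_force: [0.1, -0.2, -0.8]
gripper_width: 1.0
grip_force: 0.0
```

Run:
```python
from h import *
go([.5504,-.1245,.166],180)
s=arm.get_state();print(s["wrist_force"])
im=arm.snapshot("wrist"); cv2.imwrite("pics/w2.png",im[...,::-1])
```

```text
t 2.55 at [ 0.5469 -0.1229  0.1626] [ 179.8135   -0.548  -179.9274] -> xyz cm [-0.34 -0.16 -0.34] spin 0.01
[ 0.0763 -0.1919 -0.7508]
```

View pics/w2.png

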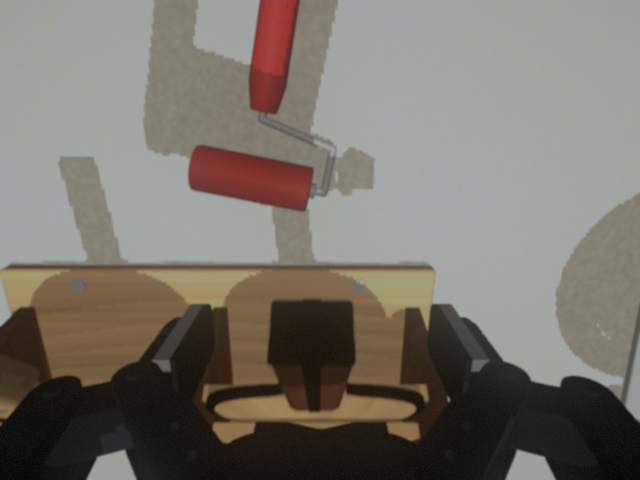

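Between the open fingers, the handle tail sits at column 312, about 2.5 mm to the -y side of the finger midline (320). I'll correct that and close.

Call:
send_rows:
  targets:
    - {"grip": 0, "x": -0.35, "y": -0.25, "z": -0.2, "spin": 0}
    - {"grip": 0, "x": -0.35, "y": -0.25, "z": -0.2, "spin": 0}
    - {"grip": 255, "x": -0.35, "y": -0.25, "z": -0.2, "spin": 0}
    - {"grip": 255, "x": -0.35, "y": -0.25, "z": -0.2, "spin": 0}
    - {"grip": 255, "x": -0.35, "y": -0.25, "z": -0.2, "spin": 0}
  squeeze: 60

```text
t: 3.1
eef_pos: [0.5552, -0.1284, 0.169]
tcp_rot: [-180.0, 0.1, 180.0]
wrist_force: [0.2, 0.5, -0.7]
gripper_width: 0.518
grip_force: 0.0
```

Call:
send_rows:
  targets:
    - {"grip": 255, "x": 0, "y": 0, "z": 0, "spin": 0}
    - {"grip": 255, "x": 0, "y": 0, "z": 0, "spin": 0}
    - {"grip": 255, "x": 0, "y": 0, "z": 0, "spin": 0}
    - {"grip": 255, "x": 0, "y": 0, "z": 0, "spin": 0}
  squeeze: 120

```text
t: 3.5
eef_pos: [0.5548, -0.128, 0.1686]
tcp_rot: [180.0, -0.0, 180.0]
wrist_force: [-3.4, 1.5, 5.3]
gripper_width: 0.321
grip_force: 117.8
```

Call:
send_rows:
  targets:
    - {"grip": 255, "x": 0.75, "y": 0, "z": -0.65, "spin": 0}
    - {"grip": 255, "x": 1.5, "y": 0, "z": -1.3, "spin": 0}
    - {"grip": 255, "x": 2.25, "y": 0, "z": -2.0, "spin": 0}
    - {"grip": 255, "x": 3, "y": 0, "z": -2.65, "spin": 0}
    - {"grip": 255, "x": 3.75, "y": 0, "z": -3.3, "spin": 0}

```text
t: 4.0
eef_pos: [0.5163, -0.1283, 0.2018]
tcp_rot: [-180.0, -0.0, 180.0]
wrist_force: [0.4, -0.0, -1.1]
gripper_width: 0.319
grip_force: 118.1
```

Call:
send_rows:
  targets:
    - {"grip": 255, "x": 0.75, "y": 0, "z": -0.65, "spin": 0}
    - {"grip": 255, "x": 1.5, "y": 0, "z": -1.3, "spin": 0}
    - {"grip": 255, "x": 2.25, "y": 0, "z": -2.0, "spin": 0}
    - {"grip": 255, "x": 3, "y": 0, "z": -2.65, "spin": 0}
    - {"grip": 255, "x": 3.75, "y": 0, "z": -3.3, "spin": 0}

```text
t: 4.5
eef_pos: [0.4794, -0.1282, 0.2349]
tcp_rot: [-180.0, 0.0, 180.0]
wrist_force: [0.7, -0.3, -1.3]
gripper_width: 0.315
grip_force: 118.1
```

Call:
send_rows:
  targets:
    - {"grip": 255, "x": 1.0, "y": 0, "z": -0.9, "spin": 0}
    - {"grip": 255, "x": 2, "y": 0, "z": -1.8, "spin": 0}
    - {"grip": 255, "x": 2, "y": 0, "z": -4, "spin": 0}
    - {"grip": 255, "x": 2, "y": 0, "z": -6, "spin": 0}
    - {"grip": 255, "x": 2, "y": 0, "z": -6, "spin": 0}

```text
t: 5.0
eef_pos: [0.4614, -0.1289, 0.2976]
tcp_rot: [-179.9, 0.4, 179.9]
wrist_force: [0.2, -1.0, -0.8]
gripper_width: 0.317
grip_force: 118.3
```

Run:
```python
from h import *
go([.5504,-.1245,.166],180)
s=cv2.convertScaleAbs(arm.snapshot("scene")[...,::-1],alpha=1.5);t=cv2.convertScaleAbs(arm.snapshot("top")[...,::-1],alpha=1.5)
cv2.imwrite("pics/s2.png",s);cv2.imwrite("pics/t2.png",t)
cv2.imwrite("pics/m2.png",np.hstack([cv2.resize(s[160:400,130:370],(400,400)),cv2.resize(t[140:380,300:540],(400,400))]))
```

```text
t 5.0 at [ 0.4614 -0.1289  0.2976] [-179.8645    0.3579  179.9499] -> xyz cm [-8.82  0.48 13.21] spin -0.01
```

View pics/m2.png

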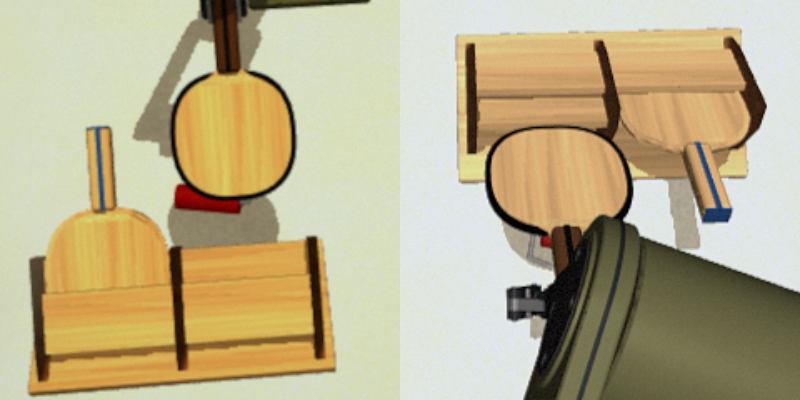

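The paddle is out and held, roughly at its rack pitch. In the scene view the tip is at (269,279) and the handle junction at (267,202). In the top view the tip is at (396,217). Next I'll compute its pitch and locate the rack edges.

Run:
```python
from h import *
a=tri((269.2,278.8),(396,216.8));b=tri((266.8,202),(399.6,276.8));d=a-b
print(a,b,np.linalg.norm(d),np.degrees(np.arcsin(d[2]/np.linalg.norm(d))))
for n,s,t in(("cheekR -x",(317.8,302.8),(343.2,231.2)),("cheekR +x",(322,370),(343,166)),("cheekM -x",(235,308.8),(427.2,222.8)),("coverTopR",(317,321),(346,198)),("coverTopL",(238,329),(424,198)),("cheekM +x",(238.5,382),(420,165))):
    X=tri(s,t);print(n,X,(proj(X,C["top"])-t)[0])
```

```text
[ 0.6368 -0.1347  0.1673] [ 0.5241 -0.1271  0.2703] 0.15288734830368186 -42.365688034524375
cheekR -x [ 0.6253 -0.0379  0.0585] -3.4277784253717414
cheekR +x [ 0.7716 -0.0416  0.0285] -2.781394215378384
cheekM -x [ 0.6369 -0.2115  0.0756] -2.039713847684766
coverTopR [ 0.6901 -0.0448  0.0846] -3.387134896736427
coverTopL [ 0.6882 -0.2057  0.0756] -2.5295764605102136
cheekM +x [ 0.7738 -0.2114  0.0125] -2.415320052756158
```

Run:
```python
import cv2,numpy as np
s=cv2.imread("pics/s2.png");t=cv2.imread("pics/t2.png")
cv2.imwrite("pics/m3.png",np.hstack([cv2.resize(s[290:400,225:345],(400,367),interpolation=cv2.INTER_CUBIC),cv2.resize(t[150:260,325:445],(400,367),interpolation=cv2.INTER_CUBIC)]))
```

```text
(no output)
```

View pics/m3.png

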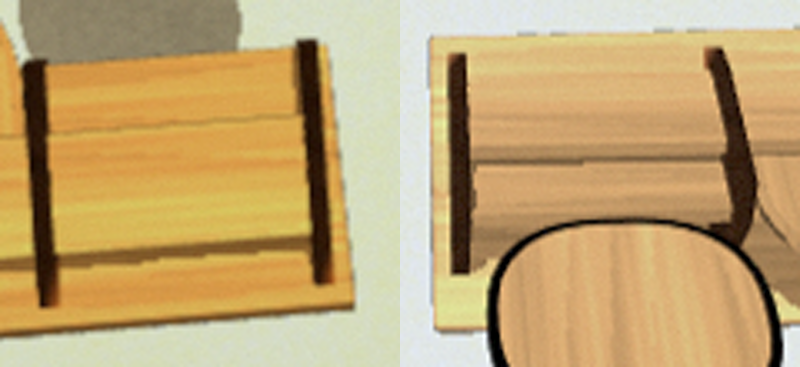

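The zoom shows the ebony bay's outer cheek (scene (317,303) at its top corner, top-view column about 344). Its peak is near top row 207. I'll check the height there.

Run:
```python
from h import *
for z in(.08,.1,.115): 
    X=onz((317.4,302.6),z,C["scene"]);print(X,proj(X,C["top"]))
    X=onz((236,309),z,C["scene"]);print("M",X,proj(X,C["top"]))
```

```text
[ 0.6408 -0.0358  0.08  ] [338.6391 222.1514]
M [ 0.6414 -0.2065  0.08  ] [423.0163 220.2026]
[ 0.6555 -0.0369  0.1   ] [339.0561 213.4512]
M [ 0.6561 -0.2042  0.1   ] [423.493  211.4346]
[ 0.6665 -0.0376  0.115 ] [339.3801 206.6901]
M [ 0.6671 -0.2025  0.115 ] [423.8634 204.6208]
```

Call:
send_rows:
  targets:
    - {"grip": 255, "x": -1.5, "y": 1.8, "z": 0, "spin": 0}
    - {"grip": 255, "x": -3, "y": 3.6, "z": 0, "spin": 0}
    - {"grip": 255, "x": -4.5, "y": 5.4, "z": 0, "spin": 0}
    - {"grip": 255, "x": -6, "y": 7.2, "z": 0, "spin": 0}
    - {"grip": 255, "x": -7.4, "y": 8.9, "z": 0, "spin": 0}

```text
t: 5.6
eef_pos: [0.5336, -0.0383, 0.2925]
tcp_rot: [180.0, -0.2, 180.0]
wrist_force: [0.0, -0.8, -0.8]
gripper_width: 0.318
grip_force: 118.2
```

Call:
send_rows:
  targets:
    - {"grip": 255, "x": 0, "y": 0, "z": 1.5, "spin": 0}
    - {"grip": 255, "x": 0, "y": 0, "z": 3, "spin": 0}
    - {"grip": 255, "x": 0, "y": 0, "z": 4.5, "spin": 0}
    - {"grip": 255, "x": 0, "y": 0, "z": 6, "spin": 0}
    - {"grip": 255, "x": 0, "y": 0, "z": 7, "spin": 0}
  squeeze: 45

```text
t: 6.1
eef_pos: [0.5324, -0.039, 0.2216]
tcp_rot: [180.0, -0.3, 180.0]
wrist_force: [-0.6, 0.1, -2.1]
gripper_width: 0.316
grip_force: 118.3
```

Call:
send_rows:
  targets:
    - {"grip": 255, "x": 0, "y": 0, "z": 0.5, "spin": 0}
    - {"grip": 255, "x": 0, "y": 0, "z": 1, "spin": 0}
    - {"grip": 255, "x": 0, "y": 0, "z": 1.5, "spin": 0}
    - {"grip": 255, "x": 0, "y": 0, "z": 2, "spin": 0}
    - {"grip": 255, "x": 0, "y": 0, "z": 2.5, "spin": 0}

```text
t: 6.6
eef_pos: [0.5374, -0.0396, 0.2015]
tcp_rot: [-179.9, 0.5, 180.0]
wrist_force: [0.3, -0.0, 9.0]
gripper_width: 0.319
grip_force: 117.9
```

Call:
send_rows:
  targets:
    - {"grip": 255, "x": 0, "y": 0, "z": 0.4, "spin": 0}
    - {"grip": 255, "x": 0, "y": 0, "z": 0.8, "spin": 0}
    - {"grip": 255, "x": 0, "y": 0, "z": 1.2, "spin": 0}
  squeeze: 45

```text
t: 6.9
eef_pos: [0.5368, -0.0397, 0.1893]
tcp_rot: [-179.9, 0.4, 180.0]
wrist_force: [0.2, -0.1, 10.1]
gripper_width: 0.322
grip_force: 116.3
```

Call:
send_rows:
  targets:
    - {"grip": 255, "x": 0, "y": 0, "z": 0.6, "spin": 0}
    - {"grip": 255, "x": 0, "y": 0, "z": 1.2, "spin": 0}
    - {"grip": 255, "x": 0, "y": 0, "z": 1.8, "spin": 0}
    - {"grip": 255, "x": 0, "y": 0, "z": 2.4, "spin": 0}
    - {"grip": 255, "x": 0, "y": 0, "z": 3, "spin": 0}

```text
t: 7.4
eef_pos: [0.5362, -0.0397, 0.1589]
tcp_rot: [-179.9, 0.3, 180.0]
wrist_force: [-0.0, -1.6, 4.4]
gripper_width: 0.317
grip_force: 113.3
```

Call:
send_rows:
  targets:
    - {"grip": 255, "x": 0, "y": 0, "z": 0.6, "spin": 0}
    - {"grip": 255, "x": 0, "y": 0, "z": 1.2, "spin": 0}
    - {"grip": 255, "x": 0, "y": 0, "z": 1.8, "spin": 0}
    - {"grip": 255, "x": 0, "y": 0, "z": 2.4, "spin": 0}
    - {"grip": 255, "x": 0, "y": 0, "z": 3, "spin": 0}

```text
t: 7.9
eef_pos: [0.5363, -0.0398, 0.1288]
tcp_rot: [-179.9, 0.3, 179.9]
wrist_force: [1.2, -2.4, 3.9]
gripper_width: 0.321
grip_force: 112.1
```

Run:
```python
from h import *
go([.537,-.04,.07],180)
s=cv2.convertScaleAbs(arm.snapshot("scene")[...,::-1],alpha=1.5);t=cv2.convertScaleAbs(arm.snapshot("top")[...,::-1],alpha=1.5)
cv2.imwrite("pics/m4.png",np.hstack([cv2.resize(s[180:420,180:420],(400,400)),cv2.resize(t[120:360,240:480],(400,400))]))
```

```text
t 7.9 at [ 0.5363 -0.0398  0.1288] [-179.9383    0.307   179.948 ] -> xyz cm [-0.04 -0.01  5.88] spin -0.01
```

View pics/m4.png

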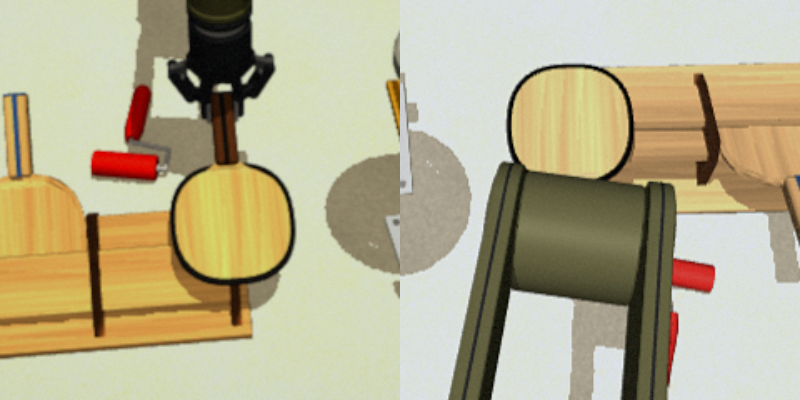

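The blade lies centred across the outer cheek and is pivoting flatter in the grip; nothing else has been disturbed. I'll keep pressing down.

Call:
send_rows:
  targets:
    - {"grip": 255, "x": 0, "y": 0, "z": 0.6, "spin": 0}
    - {"grip": 255, "x": 0, "y": 0, "z": 1.2, "spin": 0}
    - {"grip": 255, "x": 0, "y": 0, "z": 1.8, "spin": 0}
    - {"grip": 255, "x": 0, "y": 0, "z": 2.4, "spin": 0}
    - {"grip": 255, "x": 0, "y": 0, "z": 3, "spin": 0}

```text
t: 8.5
eef_pos: [0.5369, -0.0398, 0.0989]
tcp_rot: [-179.9, 0.4, 179.9]
wrist_force: [1.1, -1.4, 7.6]
gripper_width: 0.316
grip_force: 112.3
```

Call:
send_rows:
  targets:
    - {"grip": 255, "x": 0, "y": 0, "z": 0.6, "spin": 0}
    - {"grip": 255, "x": 0, "y": 0, "z": 1.2, "spin": 0}
    - {"grip": 255, "x": 0, "y": 0, "z": 1.8, "spin": 0}
    - {"grip": 255, "x": 0, "y": 0, "z": 2.4, "spin": 0}
    - {"grip": 255, "x": 0, "y": 0, "z": 2.9, "spin": 0}

```text
t: 9.0
eef_pos: [0.5371, -0.0398, 0.0699]
tcp_rot: [-179.9, 0.4, 180.0]
wrist_force: [1.3, -0.6, 7.8]
gripper_width: 0.323
grip_force: 113.3
```

Call:
send_rows:
  targets:
    - {"grip": 255, "x": 0, "y": 0, "z": -1, "spin": 0}
    - {"grip": 255, "x": 0, "y": 0, "z": -3.5, "spin": 0}
    - {"grip": 255, "x": 0, "y": 0, "z": -7, "spin": 0}
    - {"grip": 255, "x": 0, "y": 0, "z": -10, "spin": 0}
    - {"grip": 255, "x": 0, "y": 0, "z": -10, "spin": 0}
  squeeze: 120

```text
t: 9.5
eef_pos: [0.5363, -0.0396, 0.1729]
tcp_rot: [-179.9, 0.4, 180.0]
wrist_force: [0.1, 0.5, -1.2]
gripper_width: 0.321
grip_force: 118.1
```

Run:
```python
from h import *
go([.537,-.04,.2],180)
s=cv2.convertScaleAbs(arm.snapshot("scene")[...,::-1],alpha=1.5);t=cv2.convertScaleAbs(arm.snapshot("top")[...,::-1],alpha=1.5)
cv2.imwrite("pics/m5.png",np.hstack([cv2.resize(s[140:340,200:400],(400,400)),cv2.resize(t[130:330,250:450],(400,400))]))
# rim: dark contour of blade -> ellipse
for n,im,b in(("scene",s,(240,150,130,160)),("top",t,(280,110,130,160))):
    x,y,w,h=b;g=im[y:y+h,x:x+w].astype(int)
    k=((g[...,2]-g[...,0])>50).astype(np.uint8)
    cs,_=cv2.findContours(k,cv2.RETR_EXTERNAL,cv2.CHAIN_APPROX_NONE)
    c=max(cs,key=cv2.contourArea).reshape(-1,2)+[x,y]
    print(n,len(c),c.min(0),c.max(0),c[c[:,1].argmax()],c[c[:,1].argmin()],c[c[:,0].argmin()],c[c[:,0].argmax()])
```

```text
t 9.5 at [ 0.5363 -0.0396  0.1729] [-179.9318    0.4072  179.9666] -> xyz cm [-0.09 -0.04 -2.71] spin -0.0
scene 234 [282 231] [356 304] [307 304] [318 231] [282 273] [356 287]
top 247 [302 137] [381 221] [352 221] [336 137] [302 169] [381 189]
```

View pics/m5.png

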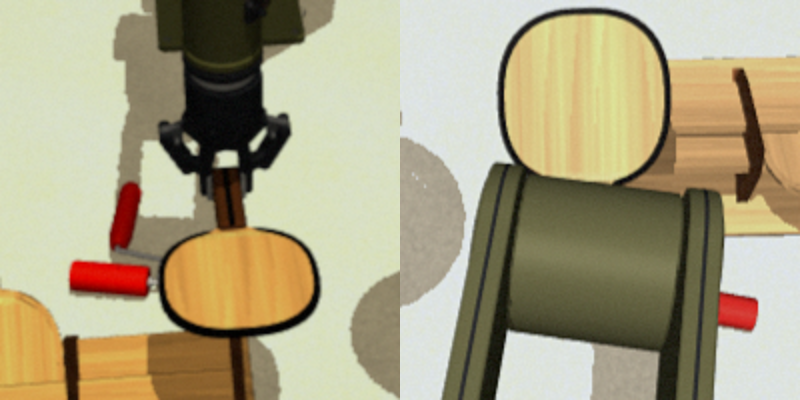

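The blade is now tilted tip-up and clear of the rack. In the scene view its tip is at about (320,307) and the handle junction at (315,254); in the top view the tip is at (341,134).

Run:
```python
from h import *
tip=tri((320,307.5),(341.5,134));j=tri((315,254.5),(352,222));l=tri((280,279),(385,177.5));r=tri((360,281.5),(300,177.5))
print(tip,j,l,r);d=tip-j;print(np.linalg.norm(d),np.degrees(np.arcsin(d[2]/np.linalg.norm(d))),"yaw",np.degrees(np.arctan2(d[1],d[0])))
e=r-l;print(np.linalg.norm(e),"roll",np.degrees(np.arcsin(e[2]/np.linalg.norm(e))))
s=arm.get_state();G=s["eef_pos"]+[0,0,.019];c=(tip+j)/2;print("G",G,"centre",c,c-G, (l+r)/2)
```

```text
[ 0.7702 -0.0413  0.2413] [ 0.6228 -0.0452  0.2151] [ 0.6944 -0.1108  0.2355] [0.7019 0.0371 0.2193]
0.14979553865558395 10.05857458105537 yaw 1.5137579709119906
0.14902970651206615 roll -6.226343424866478
G [ 0.5336 -0.0392  0.1881] centre [ 0.6965 -0.0433  0.2282] [ 0.1629 -0.004   0.0402] [ 0.6981 -0.0368  0.2274]
```

```bash
cat >> h.py <<'E'
def wood(im,b):
    x,y,w,h=b;g=im[y:y+h,x:x+w].astype(int)
    k=((g[...,0]-g[...,2])>35).astype(np.uint8)
    n,lab,st,_=cv2.connectedComponentsWithStats(k)
    k=(lab==1+st[1:,4].argmax()).astype(np.uint8)
    k=cv2.morphologyEx(cv2.copyMakeBorder(k,9,9,9,9,cv2.BORDER_CONSTANT),cv2.MORPH_OPEN,np.ones((9,9),np.uint8))
    c,_=cv2.findContours(k,cv2.RETR_EXTERNAL,cv2.CHAIN_APPROX_NONE)
    return max(c,key=cv2.contourArea).reshape(-1,2)+[x-9.,y-9.]
def plane(S,T,c0,n0):
    S=S+[-1.3,.2];T=T+[-2.8,-.1];L=[]
    S=np.vstack([S,(S+np.roll(S,1,0))/2])
    for p in T[::4]:
        o,d=ray(p,C["top"]);l=np.array([o+d*(w-o[2])/d[2] for w in np.linspace(c0[2]-.06,c0[2]+.06,481)])
        q=np.array([proj(X,C["scene"]) for X in l]);dd=np.linalg.norm(q[:,None]-S[None],axis=2).min(1)
        L.append(l[[j for j in range(1,480) if dd[j]<=dd[j-1] and dd[j]<dd[j+1] and dd[j]<1]])
    n,c=np.array(n0,float),np.array(c0)
    for it in range(15):
        Q=np.array([min(l,key=lambda X:abs((X-c)@n)) for l in L if len(l)])
        r=np.abs((Q-c)@n);Q=Q[r<max(.004,np.median(r)*2)];c=Q.mean(0);n=np.linalg.svd(Q-c)[2][2];n*=np.sign(n[2])
    R=np.linalg.norm(Q-c,axis=1);return len(Q),len(L),c,n,np.abs((Q-c)@n).mean(),R.min(),R.max(),Q
E
python3 - <<'E'
from h import *
s=arm.snapshot("scene");t=arm.snapshot("top")
S=wood(s,(260,220,110,95));T=wood(t,(285,125,105,100))
print(S.min(0),S.max(0),T.min(0),T.max(0))
for n0 in([-.2,0,.98],[-.2,.1,.97],[-.2,-.1,.97]):
    r=plane(S,T,[.697,-.04,.228],n0);print(*r[:-1])
E
```

```text
[282. 255.] [356. 304.] [302. 139.] [380. 221.]
53 62 [ 0.6942 -0.0297  0.2259] [-0.1885 -0.0006  0.9821] 0.0013713694156138427 0.062050936687071574 0.08068979842519745
53 62 [ 0.6942 -0.0297  0.2259] [-0.1885 -0.0006  0.9821] 0.0013713694156138427 0.062050936687071574 0.08068979842519745
47 62 [ 0.6993 -0.0366  0.2275] [-0.1815 -0.0259  0.983 ] 0.0010088891914500062 0.06401541477987263 0.08165302504084575
```

The plane fit gives a blade normal of (-0.185,-0.01,0.983). That's a pitch of about 10.7° with no roll, within about 3° of the lens normal. I'll carry it across at x≈0.50.

Call:
send_rows:
  targets:
    - {"grip": 255, "x": 1, "y": 1, "z": -0.2, "spin": -0.1}
    - {"grip": 255, "x": 2, "y": 3, "z": -0.4, "spin": -0.2}
    - {"grip": 255, "x": 3, "y": 6, "z": -0.6, "spin": -0.4}
    - {"grip": 255, "x": 3.6, "y": 9, "z": -0.6, "spin": -0.5}
    - {"grip": 255, "x": 3.6, "y": 12, "z": -0.6, "spin": -0.5}

```text
t: 10.2
eef_pos: [0.4948, 0.082, 0.1731]
tcp_rot: [180.0, -0.3, -176.0]
wrist_force: [0.7, 0.5, -0.4]
gripper_width: 0.319
grip_force: 118.2
```

Run:
```python
from h import *
go([.495,.20,.179],184);go([.50,.232,.179],184)
```

```text
t 10.2 at [0.4948 0.082  0.1731] [ 179.9824   -0.2687 -176.0158] -> xyz cm [-0.83 11.77 -0.59] spin -0.0
t 10.2 at [0.4948 0.082  0.1731] [ 179.9824   -0.2687 -176.0158] -> xyz cm [-1.55 14.92 -0.59] spin -0.0
```

Call:
send_rows:
  targets:
    - {"grip": 255, "x": 0, "y": 3, "z": -0.3, "spin": 0}
    - {"grip": 255, "x": -0.4, "y": 6, "z": -0.6, "spin": 0}
    - {"grip": 255, "x": -0.8, "y": 9, "z": -0.6, "spin": 0}
    - {"grip": 255, "x": -1.2, "y": 12, "z": -0.6, "spin": 0}
    - {"grip": 255, "x": -1.2, "y": 14.2, "z": -0.6, "spin": 0}

```text
t: 10.7
eef_pos: [0.4987, 0.2252, 0.1791]
tcp_rot: [-180.0, -0.2, -175.9]
wrist_force: [0.7, -0.6, -1.0]
gripper_width: 0.321
grip_force: 118.2
```

Call:
send_rows:
  targets:
    - {"grip": 255, "x": 0, "y": 0, "z": 0, "spin": 0}
    - {"grip": 255, "x": 0, "y": 0, "z": 0, "spin": 0}

```text
t: 10.9
eef_pos: [0.4986, 0.2233, 0.1792]
tcp_rot: [-179.9, -0.2, -175.9]
wrist_force: [0.2, -0.5, -0.6]
gripper_width: 0.318
grip_force: 118.3
```

Run:
```python
from h import *
go([.512,.232,.179],184)
s=arm.snapshot("scene")[...,::-1];t=arm.snapshot("top")[...,::-1]
cv2.imwrite("pics/s6.png",s);cv2.imwrite("pics/t6.png",t)
cv2.imwrite("pics/m6.png",cv2.convertScaleAbs(np.hstack([cv2.resize(s[100:340,380:620],(400,400),interpolation=cv2.INTER_CUBIC),cv2.resize(t[80:320,60:300],(400,400),interpolation=cv2.INTER_CUBIC)]),alpha=1.6))
```

```text
t 10.9 at [0.4986 0.2233 0.1792] [-179.9266   -0.175  -175.9206] -> xyz cm [-1.4   0.78  0.01] spin 0.01
```

View pics/m6.png

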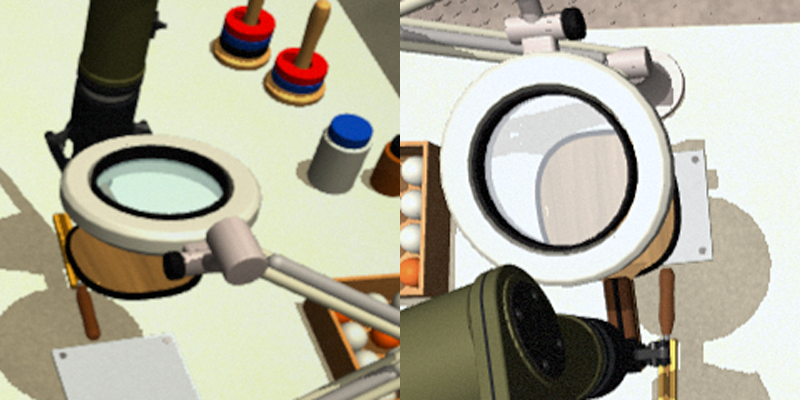

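The blade is under the lens but too far toward -x/-y. In the top view its left edge shows through the glass at about (144,195), and the gripper sits clear of the ring. I'll check this against the kinematic prediction before moving in.

Run:
```python
from h import *
c=np.array([.6592,.2346,.234]);u=np.array([np.cos(.187)*np.cos(.075),np.cos(.187)*np.sin(.075),np.sin(.187)]);v=np.array([-.075,.997,0])
for nm,X in(("tip",c+.0785*u),("left -y",c-.075*v),("+y",c+.075*v)):
    print(nm,[((proj(X,C[n])+o-z)/.6).round(0) for n,o,z in(("scene",[1.3,-.2],[380,100]),("top",[2.8,0],[60,80]))])
```

```text
tip [array([156., 297.]), array([200., 127.])]
left -y [array([ 69., 261.]), array([280., 197.])]
+y [array([194., 245.]), array([138., 210.])]
```

The prediction matches the picture to a few millimetres. I'll ease in by the last 13 mm and 8 mm.

Call:
send_rows:
  targets:
    - {"grip": 255, "x": 0, "y": 0.4, "z": 0, "spin": 0}
    - {"grip": 255, "x": -0.2, "y": 0.8, "z": 0, "spin": 0}
    - {"grip": 255, "x": -0.5, "y": 0.8, "z": 0, "spin": 0}
    - {"grip": 255, "x": -0.8, "y": 0.8, "z": 0, "spin": 0}

```text
t: 11.4
eef_pos: [0.5083, 0.2317, 0.1805]
tcp_rot: [180.0, 0.0, -176.1]
wrist_force: [-0.5, 0.5, -0.2]
gripper_width: 0.32
grip_force: 118.3
```

Call:
send_rows:
  targets:
    - {"grip": 255, "x": -0.2, "y": 0, "z": 0, "spin": 0}
    - {"grip": 255, "x": -0.4, "y": 0, "z": 0, "spin": 0}
    - {"grip": 255, "x": -0.5, "y": 0, "z": 0, "spin": 0}
    - {"grip": 255, "x": -0.5, "y": 0, "z": 0, "spin": 0}
    - {"grip": 255, "x": -0.5, "y": 0, "z": 0, "spin": 0}

```text
t: 11.9
eef_pos: [0.5127, 0.2321, 0.1802]
tcp_rot: [-180.0, -0.0, -176.0]
wrist_force: [-0.3, 0.2, -0.6]
gripper_width: 0.315
grip_force: 118.3
```

Call:
send_rows:
  targets:
    - {"grip": 255, "x": 0, "y": 0, "z": 0, "spin": 0}
    - {"grip": 255, "x": 0, "y": 0, "z": 0, "spin": 0}
    - {"grip": 255, "x": 0, "y": 0, "z": 0, "spin": 0}
    - {"grip": 255, "x": 0, "y": 0, "z": 0, "spin": 0}
    - {"grip": 255, "x": 0, "y": 0, "z": 0, "spin": 0}

```text
t: 12.4
eef_pos: [0.5127, 0.2322, 0.1803]
tcp_rot: [-180.0, 0.0, -176.0]
wrist_force: [0.7, 0.0, -1.5]
gripper_width: 0.321
grip_force: 118.3
```

Run:
```python
from h import *
go([.512,.232,.179],184)
p=arm.get_state()["eef_pos"]
c=p+Ro.from_euler("z",4,degrees=True).apply([.161,0,.055]);n=np.array([-.2342,-.0245,.9719]);L=np.array([.6677,.2421,.3586])-.014*n
X=np.array([.97,.09,.236]);Y=np.cross(n,X);print("lens frame",(c-L)@X,(c-L)@Y,(c-L)@n)
s=arm.snapshot("scene")[...,::-1];t=arm.snapshot("top")[...,::-1]
cv2.imwrite("pics/m7.png",cv2.convertScaleAbs(np.hstack([cv2.resize(s[100:340,380:620],(400,400),interpolation=cv2.INTER_CUBIC),cv2.resize(t[80:320,60:300],(400,400),interpolation=cv2.INTER_CUBIC)]),alpha=1.6))
u=np.array([.979,.074,.186]);v=np.array([-.075,.997,0])
for nm,Q in(("tip",c+.0785*u),("-y",c-.075*v),("+y",c+.075*v)):
    print(nm,[((proj(Q,C[k])+o-z)/.6).round(0) for k,o,z in(("scene",[1.3,-.2],[380,100]),("top",[2.8,0],[60,80]))])
```

```text
t 12.4 at [0.5127 0.2322 0.1803] [-179.9988    0.0016 -176.0349] -> xyz cm [ 0.08 -0.01  0.13] spin -0.0
lens frame -0.023498105015745504 0.0004211798013189602 -0.1071804082136697
tip [array([167., 305.]), array([191., 114.])]
-y [array([ 79., 269.]), array([272., 183.])]
+y [array([205., 253.]), array([130., 197.])]
```

View pics/m7.png

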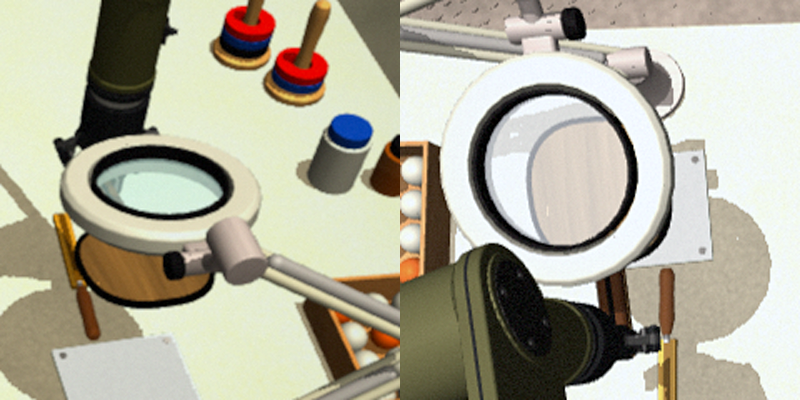

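The last picture matches the prediction: blade tip at top-view crop (200,116), left edge at (128,190). The blade centre is at about (-23, 0, -107) mm in the lens frame, with no contact force. I'll hand it in.

```bash
python3 -c "
from workcell import arm
print(arm.close_job())"
```

```text
the job is handed in; nothing more can be done
None
```

I handed the job in with the ebony paddle held steady under the lens: blade centre about 107 mm below it and 23 mm off its axis, face square within about 3° by my measurements, and no contact force seen on the lamp. The hand-in reported no verdict.

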